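# Let the wide tin out of the gravity rack

### The job

Two plywood tin racks stand on the bench, one holding a wide tin and the other a slim one. With your fingertips, press down the wooden pad on the lever of the rack that holds the wide tin, so that its gate lifts and the tin rolls down into the tray, then let the lever come back up so that the gate is shut again behind it. Do not touch the tins, and leave the other rack and everything else on the bench as it is.

Things in the scene. Friction and masses are not known exactly. Their poses are not given: they have to be found in the camera images.
- rack_w: Rack holding the wide tin (which rack stands left varies): plywood, screwed down, 310 mm deep, 235 wide. Origin: on the bench, mid-lane under the lever; x points up the lane, y from lane to pad, z up. The open lane, 66 mm wide, slopes down to -x at 14 degrees (floor 45 mm high at the gate) into its tray. The lever lies across it, turning in a fork at y 75 mm, height 125 mm (fork top 138).
- rack_s: Rack holding the slim tin, built the same as rack_w, with the same frame. To be left alone.
- rack_w_tray (a point): Centre of the inner floor of the wide tin rack's open plywood tray, 6 mm above the bench. Inside it measures 110 mm along the lane and 82 mm across; end wall 56 mm high, side walls 51 mm. In the rack's frame: x -115, y 0 mm.
- rack_w_pad (a point): Square wooden pad, 50 x 44 mm, 8 thick, on the lever's outer end: the one to press. This point: centre of its top face. At rest: x 0, y 165 mm in the rack's frame, 171 mm above the bench, face sloping 0.35 rad, rising away from the lane. Fully pressed: y 174, height 103 mm, sloping 0.35 rad the other way. Nothing is beneath it.
- rack_s_pad (a point): The same pad on the lever of the rack with the slim tin. To be left alone.
- rack_w_lever (a joint): The wide tin's rack: lever angle, rad: 0 = at rest, pad up, gate shut; 0.7 = at its stop, pad fully down, gate highest. Sprung: about 3 N down on the pad starts it, about 6 N holds it at the stop; let go, it swings back to 0 by itself. The thin steel gate hanging from its lane end lets the tin pass from about 0.6 up.
- rack_s_lever (a joint): The slim tin's rack: lever angle, rad: 0 = at rest, pad up, gate shut; 0.7 = at its stop, pad fully down, gate highest. Sprung: about 3 N down on the pad starts it, about 6 N holds it at the stop; let go, it swings back to 0 by itself.
- wide_tin: Steel tin with a paper band, 56 mm in diameter, 60 mm long, lying across the lane of rack_w against its gate. Origin: its centre, its y axis along the tin's axis. It rolls out by itself within about a second once the gate is up.
- slim_tin: Steel tin with a paper band, 36 mm in diameter, 60 mm long, lying across the lane of rack_s against its gate. Origin: its centre.
- tape_roll: flat roll of grey tape, 72 mm across, 24 mm high, lying beside the tray of the rack with the wide tin. Bystander; origin at the centre of its underside.
- jar: small jar with a lid, 48 mm across, 65 mm high, beside the tray of the rack with the slim tin. Bystander; origin at the centre of its underside.
- screwdriver: screwdriver lying left of the racks. Bystander; origin at the centre of its underside.
- wrench: wrench lying right of the racks. Bystander; origin at the centre of its underside.
- spray_can: upright spray can, 64 mm across, 130 mm high, beyond the racks. Bystander; origin at the centre of its underside.
- mug: white mug, 80 mm across, 90 mm high, beyond the racks. Bystander; origin at the centre of its underside.
- screw_box: cardboard box of screws, 70 x 110 x 45 mm, beyond the racks. Bystander; origin at the centre of its underside.
Mind the look-alikes: they are no part of the job. Leave any orange look-alike of the wide_tin alone.

How it is judged (in metres and radians):
On the way, in this order (a step that is already met when the one before it is completed fails the run):
1. the pad of the wide tin's rack is pressed down by the fingers and the gate is up (value of joint rack_w_lever above 0.4 rad and contact force between rack_w_lever and the fingers above 0.5 N), for 0.1 s.
2. the wide tin has rolled down into its tray (x of wide_tin in the frame of rack_w below -0.07 m and z of wide_tin in the frame of rack_w below 0.06 m), for 0.1 s.
At the end, for the whole second after the job is handed in: The wide tin lies at rest in the tray of its own rack (its centre inside the tray and less than 60 mm above the bench), both levers are back up with the gates shut (within 0.06 rad), the slim tin is still behind its gate (moved less than 15 mm), and every bystander is within 20 mm of where it stood (all of step 2 and x of wide_tin in the frame of rack_w above -0.17 m and y of wide_tin in the frame of rack_w between -0.045 and 0.045 m and linear speed of wide_tin below 0.03 m/s and value of joint each of rack_w_lever, rack_s_lever below 0.06 rad and distance of slim_tin from where it was at the start of the episode below 0.015 m and distance of each of tape_roll, jar, screwdriver, wrench, spray_can, mug, screw_box from where it was at the start of the episode below 0.02 m); the robot touches nothing.
It fails at once if the robot touches a tin (contact force between any of wide_tin, slim_tin and the fingers above 0.5 N or contact force between any of wide_tin, slim_tin and the arm above 0.5 N).
It fails at once if a tin is lifted off its lane (height (world z) of wide_tin above 0.11 m or height (world z) of slim_tin above 0.1 m).
It fails at once if the lever of the other rack is worked (value of joint rack_s_lever above 0.15 rad).
It fails at once if the slim tin leaves its place (distance of slim_tin from where it was at the start of the episode above 0.025 m).
It fails at once if a bystander is knocked or moved (distance of any of tape_roll, jar, screwdriver, wrench, spray_can, mug, screw_box from where it was at the start of the episode above 0.03 m).
It also fails if it takes over 32 s, if anything falls off the work surface, if the arm or the gripper's body presses on something with over 40 N, if the wrist force passes 120 N, or if a joint passes its speed limit or range.

### The arm

A 6-joint arm with a two-finger parallel gripper is mounted at the origin on the work surface. World frame = base frame: x ahead of the robot, y to its left, z up, the work surface at z = 0. Lengths are in mm, angles in rad, forces in N, time in s.
With the tool pointing down it reaches from about 275 to 750 mm from the base axis. Payload 10.2 kg.
Tool frame: the origin (TCP) lies at the very end of the fingers, on their centre line; the grasp point (between the pads) lies 19 mm behind it (ctrl.tcp_to_grasp is the distance from the TCP to the grasp point, in mm); z points along the fingers, x is the direction in which the jaws open and shut, and the axes are right-handed (so a half turn about z gives the same grasp; the last joint's range is limited). The gripper opens to 85 mm and grips with 20 to 120 N. Pads are 22 mm wide; open, the fingers measure 114 mm over their backs; the gripper's body (76 mm by 85 mm) begins 54 mm behind the grasp point. The pads swing forward as they close: fully open they stand 13 mm farther back than shut.
Start: joints at [0.897, 0.313, 1.498, -0, 1.331, -0.223], TCP at [228.748, 472.552, 205.894] pointing down, gripper open.
Joint ranges: [-2.94, 2.94], [-0.97, 2.17], [0.19, 2.56], [-1.23, 4.37], [0.02, 3.11], [-2.88, 2.88]. Speed limits (rad/s): [2.39, 2.39, 3.01, 3.14, 3.14, 3.14].

### API

Orientations are given as a unit quaternion [w, x, y, z].
In Python, from rig import monitor, vision, order, ctrl gives the robot as it stands. The module is installed in compiled form; this text tells all that it offers.
- The arm moves only by the shell command python3 -m pendant 'ROWS' [FORCE]. ROWS is JSON, a list that holds one entry, the list of rows, each a list of 5 numbers: the closure, from -1 (fully open) to 1 (shut), then the shift along the world's x, y, z in m, then the turn about the world's z in degrees. In form: [[[fingers, dx, dy, dz, spin], ...]]. A call has 1 to 20 rows; each row is the pose to reach, as a shift and turn from the pose commanded when the call began; what a row does not reach only later rows make up. A row lasts 1/10 s, in which the tool goes at most 50 mm and 8.59 degrees, less where a joint would pass 70% of its speed; a pose out of reach is approached as far as the arm can. A call with a gripper value outside its range is refused whole. The fingers move at their own pace and stop on an object; FORCE is the grip in N (left out, the last holds). Time passes only in rows, so rows that repeat a pose let the fingers close. It gives the time, the measured TCP pose, the force and the opening at its end, in the units of the state.
- monitor.sense(): the state, without advancing time (a new reading comes with each control period).
- vision.capture(name): name is "side" or "top" or "wrist"; returns (picture, depth): 480x640x3 uint8, red, green, blue; 480x640 float32, mm along the optical axis (not along the pixel's ray), 0 where there is no reading.
- vision.camera_info(name): a dict with "fov_y" (degrees; the focal length in pixels is half the picture's height over the tangent of half this angle, whatever the lens; pixels are square), "cx", "cy" (the principal point, pixels), "distortion" ([k1, k2, p1, p2, k3] as OpenCV has them; the pictures are not rectified), "R" (3x3) and "t" (3): a world point X has camera coordinates R X + t; the wrist camera has in their place "hand_eye" (4x4, takes a point from camera to tool coordinates, whose origin is the TCP and whose axes are the tool frame's). Camera axes: x right, y down, z forward; pixel columns grow to the right and rows downward; lengths in mm; the calibration is good to about 2 mm. A picture is of the moment at which its call begins: read the wrist's pose just before it. camera_info takes no time and is no camera call.
- order.finish_job(): hands the job in, once; it reports no verdict.
The state is a dict: "time_s": time; "joints": joint angles; "dq": joint speeds; "tau": joint torques, N m; "eef_pos": TCP position; "ee_rot": TCP orientation; "force": force on the tool from outside, world axes, zero at the start; "wrist_torque": the same for the moment, N m; "grip_width": opening from 0.0 (shut) to 1.0 (fully open).
Only numpy, scipy, OpenCV 4.12 (cv2) and the standard library are available. Lean on these libraries where they do the work, as an engineer would, in place of code of your own. Each camera call takes 0.05 s, during which the arm holds its last target.

## Working session

There is one attempt and no reset: what is moved stays moved. The work goes in short steps, Python scripts to look and compute and a shell command to move; the robot and the scene stay as the last step left them, time stands still between calls to the robot, and variables do not carry over. Pictures are saved under pics/ and viewed, and the job is handed in when it is done.

```bash
mkdir -p pics; python3 - <<'E'
from rig import monitor, vision
import cv2,numpy as np
s=monitor.sense();print(s)
for n in ("side","top"):
    p,d=vision.capture(n);cv2.imwrite(f"pics/{n}0.png",p[:,:,::-1]);np.savez(f"{n}0.npz",p=p,d=d);print(n,vision.camera_info(n))
E
```

```text
{'time_s': 0.0, 'joints': array([ 8.96591439e-01,  3.13470875e-01,  1.49843725e+00,  4.89600318e-06,
        1.33098385e+00, -2.23435629e-01]), 'dq': array([-0.00077967,  0.00051558,  0.00103535,  0.00010564,  0.00076135,
       -0.00010606]), 'tau': array([ 6.50202346e-04, -4.12268043e+01, -2.59746981e+01, -7.67339839e-05,
        4.12889887e-03, -8.90307007e-06]), 'eef_pos': array([228.56503966, 472.31830957, 205.32434948]), 'ee_rot': array([ 2.12312508e-04,  8.47248053e-01,  5.31197059e-01, -6.13994863e-04]), 'force': array([-0.06871083,  0.62647472,  0.06970421]), 'wrist_torque': array([ 0.00799377, -0.03540967, -0.00554044]), 'grip_width': 1.0019175950936043}
side {'fov_y': 42.84820742189284, 'cx': 318.42826500474615, 'cy': 243.92942946257003, 'distortion': array([-0.03097167,  0.        ,  0.        ,  0.        ,  0.        ]), 'R': array([[-0.93346899, -0.35810646, -0.01988478],
       [-0.2149342 ,  0.60292646, -0.76829876],
       [ 0.28712181, -0.71290915, -0.63978248]]), 't': array([ 526.20113251,  247.65169748, 1713.52266429])}
top {'fov_y': 45.44817528827333, 'cx': 316.4697211819667, 'cy': 239.77242699930687, 'distortion': array([-0.05237986,  0.        ,  0.        ,  0.        ,  0.        ]), 'R': array([[-0.01287981, -0.99986912, -0.0097901 ],
       [-0.99410486,  0.01385846, -0.10753357],
       [ 0.10765517,  0.00834738, -0.99415325]]), 't': array([ -44.31357743,  583.26822395, 1446.03963154])}
```

View pics/side0.png

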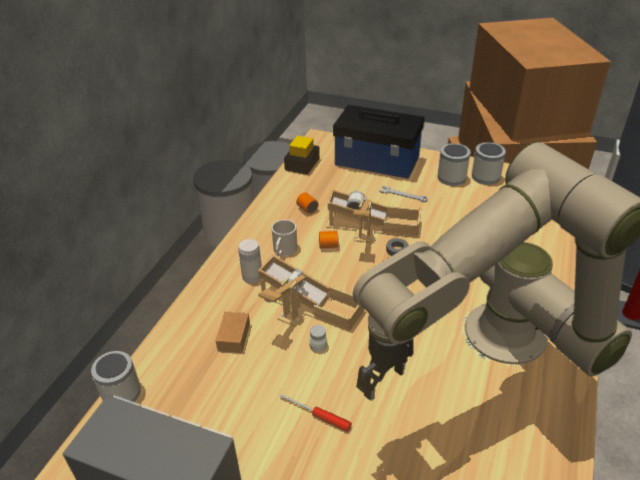

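View pics/top0.png

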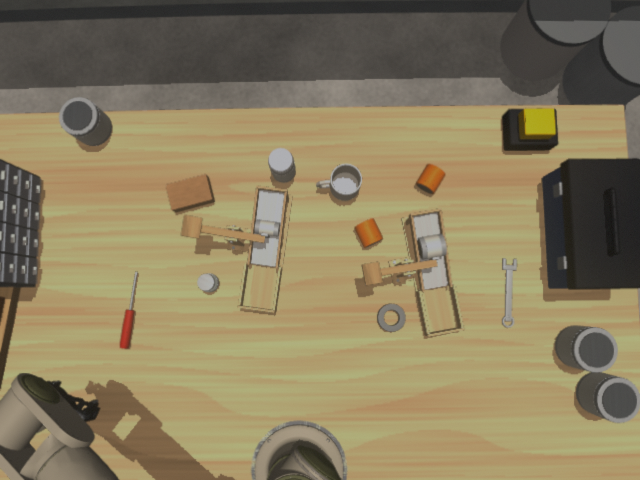

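Candidates in the top view: tins at (432,245) in the right rack and (266,228) in the left rack, and loose orange look-alikes at (431,179) and (369,233). Pads are at (373,273) and (192,226). The right rack has the fatter tin and the tape roll beside its tray, so I'll check it in a crop and measure.

```bash
cat > h.py <<'E'
import numpy as np,cv2
from rig import vision
def cam(n):
    c=vision.camera_info(n);f=240/np.tan(np.radians(c['fov_y']/2))
    return c,np.array([[f,0,c['cx']],[0,f,c['cy']],[0,0,1]])
def ray(n,uv):
    c,K=cam(n);q=cv2.undistortPoints(np.array([[uv]],float),K,c['distortion'])[0,0]
    return -c['R'].T@c['t'], c['R'].T@np.array([q[0],q[1],1])
def onz(n,uv,z):
    o,r=ray(n,uv);return o+r*(z-o[2])/r[2]
def dep(n,uv,d):
    o,r=ray(n,uv);return o+r*d
E
python3 - <<'E'
import numpy as np,cv2
from h import *
z=np.load('top0.npz');p,d=z['p'],z['d']
a=cv2.resize(p[200:345,355:475],None,fx=4,fy=4,interpolation=cv2.INTER_CUBIC)
b=cv2.resize(p[175:320,175:295],None,fx=3,fy=3,interpolation=cv2.INTER_CUBIC)
cv2.imwrite('pics/cropR.png',a[:,:,::-1]);cv2.imwrite('pics/cropL.png',b[:,:,::-1])
s=np.load('side0.npz')['p'];cv2.imwrite('pics/cropS.png',cv2.resize(s[170:280,300:440],None,fx=5,fy=5,interpolation=cv2.INTER_CUBIC)[:,:,::-1])
# map all pixels to world for right rack
for uv in [(373,273),(368,265),(368,281),(378,265),(378,281),(420,267),(432,245),(266,228),(192,226)]:
    print(uv,d[uv[1],uv[0]],dep('top',uv,d[uv[1],uv[0]]).round(1))
E
```

```text
(373, 273) 1324.7427 [ 488.1 -183.1  173.3]
(368, 265) 1327.9325 [ 506.9 -172.   172.2]
(368, 281) 1320.038 [ 469.7 -170.9  176.2]
(378, 265) 1335.1656 [ 507.  -195.9  164.8]
(378, 281) 1332.2914 [ 469.8 -195.2  163.7]
(420, 267) 1378.4 [ 503.5 -301.5  120. ]
(432, 245) 1389.9307 [ 557.  -333.5  114. ]
(266, 228) 1427.2511 [608.   72.8  85.4]
(192, 226) 1341.1993 [603.9 238.3 172.8]
```

View pics/cropR.png

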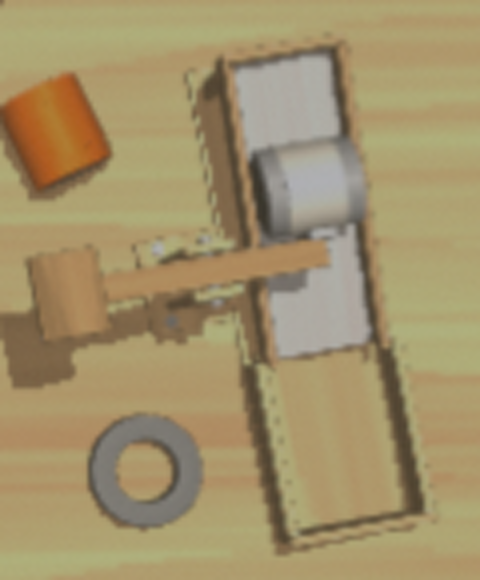

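View pics/cropL.png

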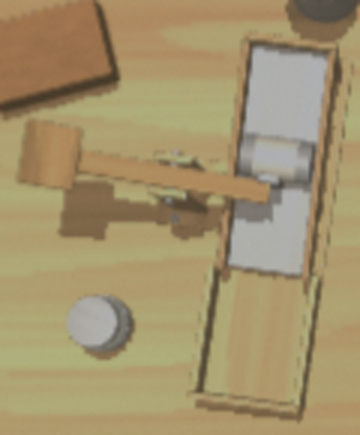

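View pics/cropS.png

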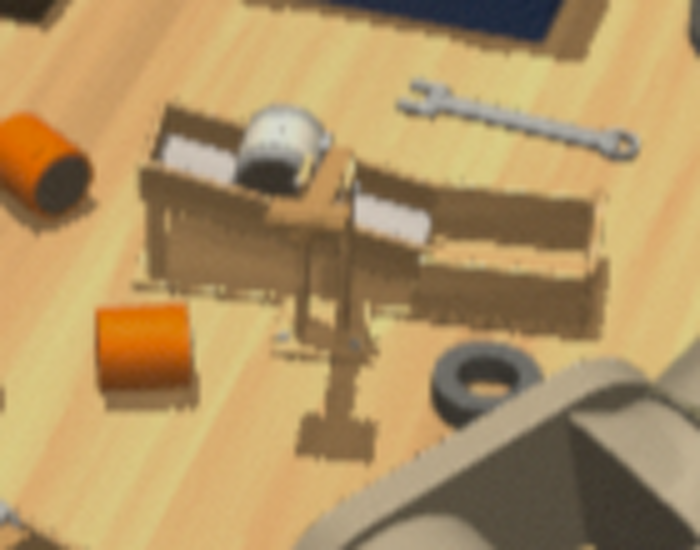

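The right rack holds the wide, fat white tin: its top is at z 114, against 85 for the slim one. Its pad centre is at pixel (372,273), which gives about (488,-181,173) against the expected 171 height. The lever direction gives a rack yaw of about 7°. I'm closing the fingers, rising and travelling to a point above that pad, jaws turned to align with the rack.

```bash
python3 -m pendant '[[[1,0,0,0.05,0],[1,0.259,-0.649,0.05,-57],[1,0.259,-0.649,0.05,-57],[1,0.259,-0.649,0.05,-57],[1,0.259,-0.649,0.05,-57],[1,0.259,-0.649,0.05,-57],[1,0.259,-0.649,0.05,-57],[1,0.259,-0.649,0.05,-57],[1,0.259,-0.649,0.05,-57],[1,0.259,-0.649,0.05,-57],[1,0.259,-0.649,0.05,-57],[1,0.259,-0.649,0.05,-57],[1,0.259,-0.649,0.05,-57],[1,0.259,-0.649,0.05,-57],[1,0.259,-0.649,0.05,-57],[1,0.259,-0.649,0.05,-57],[1,0.259,-0.649,0.05,-57],[1,0.259,-0.649,0.05,-57],[1,0.259,-0.649,0.05,-57],[1,0.259,-0.649,0.05,-57]]]' 20
python3 - <<'E'
from rig import monitor, vision
import cv2,numpy as np
s=monitor.sense();print(s)
for n in ("wrist","side"):
    p,d=vision.capture(n);cv2.imwrite(f"pics/{n}1.png",p[:,:,::-1]);np.savez(f"{n}1.npz",p=p,d=d)
print(vision.camera_info("wrist"))
E
```

```text
time_s: 2.1
eef_pos: [487.7, -175.6, 256.3]
ee_rot: [0.0, 0.998, 0.063, 0.0]
force: [0.3, 0.1, 0.3]
grip_width: -0.0
{'time_s': 2.1, 'joints': array([-5.71861945e-01,  2.65772215e-01,  1.42877865e+00,  1.84620464e-05,
        1.44638096e+00, -6.98291820e-01]), 'dq': array([-5.84236657e-03,  5.74924780e-03, -3.46527644e-03,  7.55036321e-06,
        9.14605989e-04, -2.94651880e-03]), 'tau': array([-5.94953843e-02, -3.97597647e+01, -2.68219185e+01, -8.82326603e-04,
       -1.50330830e-03,  2.63734095e-03]), 'eef_pos': array([ 487.68887743, -175.56470323,  256.32157001]), 'ee_rot': array([1.88639873e-04, 9.98002619e-01, 6.31716995e-02, 2.71425103e-04]), 'force': array([0.25770759, 0.12276217, 0.33205828]), 'wrist_torque': array([-0.08207541,  0.02988753,  0.01082004]), 'grip_width': -8.819494558785193e-05}
{'fov_y': 67.0491705725048, 'cx': 320.3414919673068, 'cy': 240.64199537658956, 'distortion': array([-0.03603081,  0.        ,  0.        ,  0.        ,  0.        ]), 'hand_eye': array([[ 9.99999313e-01, -1.06645612e-03,  4.85599556e-04,
         3.03092821e-01],
       [ 8.52719575e-04,  9.46509054e-01,  3.22676127e-01,
        -8.32546774e+01],
       [-8.03744307e-04, -3.22675491e-01,  9.46509314e-01,
        -1.67763756e+02],
       [ 0.00000000e+00,  0.00000000e+00,  0.00000000e+00,
         1.00000000e+00]])}
```

View pics/wrist1.png

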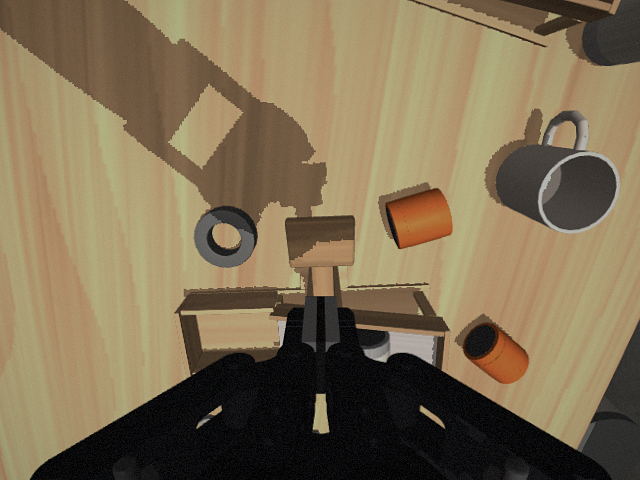

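View pics/side1.png

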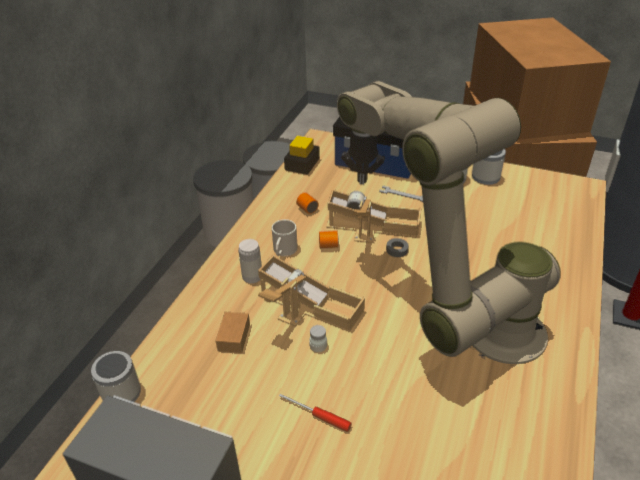

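The wrist view shows the pad centred near (320,241) between the tape roll (226,237) and an orange decoy (419,218). Cross-checking its position with the wrist depth.

```bash
python3 - <<'E'
import numpy as np,cv2
from h import *
from scipy.spatial.transform import Rotation as R
d=np.load('wrist1.npz')['d'];c,K=cam('wrist');H=c['hand_eye']
q=[1.88639873e-04,9.98002619e-01,6.31716995e-02,2.71425103e-04];T=np.array([487.69,-175.56,256.32])
Rw=R.from_quat(q[1:]+q[:1]).as_matrix()
for uv in [(291,222),(350,222),(291,260),(350,260),(320,241),(322,285),(322,291)]:
    n=cv2.undistortPoints(np.array([[uv]],float),K,c['distortion'])[0,0]
    X=np.array([n[0],n[1],1])*d[uv[1],uv[0]]
    X=H[:3,:3]@X+H[:3,3];print(uv,(Rw@X+T).round(1))
E
```

```text
(291, 222) [ 465.9 -165.1  177.5]
(350, 222) [ 507.3 -159.9  177.3]
(291, 260) [ 468.4 -198.6  166. ]
(350, 260) [ 513.3 -192.9  166.2]
(320, 241) [ 488.2 -178.   173.4]
(322, 285) [ 495.9 -225.6  147.4]
(322, 291) [ 496.9 -232.9  143.9]
```

Both views agree on the pad centre, about (489,-179,172), and the fingers are above it. Descending and pressing.

```bash
python3 -m pendant '[[[1,0,0,-0.03,0],[1,0,0,-0.06,0],[1,0,0,-0.07,0],[1,0,0,-0.08,0],[1,0,0,-0.09,0],[1,0,0,-0.10,0],[1,0,0,-0.10,0]]]'
```

```text
time_s: 2.9
eef_pos: [487.4, -176.3, 155.0]
ee_rot: [-0.0, 0.998, 0.063, -0.001]
force: [0.4, 0.3, -0.8]
grip_width: 0.003
```

```bash
python3 - <<'E'
from rig import monitor, vision
import cv2,numpy as np
print(monitor.sense()['force'])
p,d=vision.capture("wrist");cv2.imwrite("pics/wrist2.png",p[:,:,::-1])
p,d=vision.capture("side");cv2.imwrite("pics/side2.png",cv2.resize(p[130:280,290:440],None,fx=4,fy=4)[:,:,::-1])
E
```

```text
[ 0.37597638  0.26100153 -0.81810255]
```

View pics/wrist2.png

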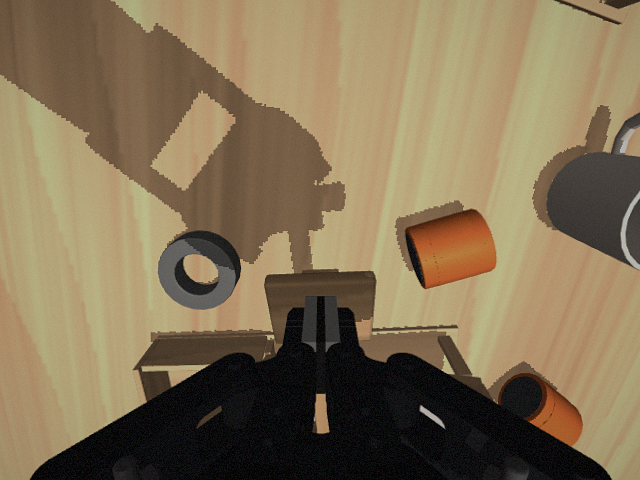

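View pics/side2.png

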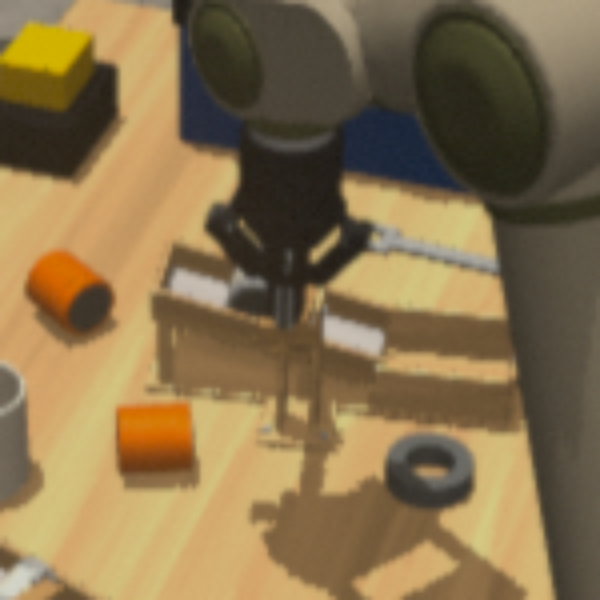

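The pad has swung down level under the fingertips (320,300 in the wrist view), so contact is made. I'll keep pressing towards the stop.

```bash
python3 -m pendant '[[[1,0,0.001,-0.01,0],[1,0,0.002,-0.02,0],[1,0,0.003,-0.03,0],[1,0,0.003,-0.04,0],[1,0,0.003,-0.045,0],[1,0,0.003,-0.045,0]]]'
```

```text
time_s: 3.6
eef_pos: [487.5, -173.2, 110.1]
ee_rot: [-0.0, 0.998, 0.063, -0.0]
force: [-1.3, 1.6, 3.0]
grip_width: -0.002
```

```bash
python3 -m pendant '[[[1,0,0,-0.002,0],[1,0,0,-0.004,0],[1,0,0,-0.004,0],[1,0,0,-0.004,0]]]'; python3 - <<'E'
from rig import monitor, vision
import cv2,numpy as np
print(monitor.sense()['force'])
p,d=vision.capture("wrist");cv2.imwrite("pics/wrist3.png",p[:,:,::-1])
p,d=vision.capture("top");cv2.imwrite("pics/top3.png",cv2.resize(p[180:345,340:490],None,fx=4,fy=4)[:,:,::-1])
p,d=vision.capture("side");cv2.imwrite("pics/side3.png",cv2.resize(p[130:280,290:440],None,fx=4,fy=4)[:,:,::-1])
E
```

```text
time_s: 4.0
eef_pos: [487.8, -173.5, 107.0]
ee_rot: [0.0, 0.998, 0.063, 0.0]
force: [-1.0, 3.3, 3.6]
grip_width: -0.001
[-0.99058266  3.34551799  3.58009387]
```

View pics/side3.png

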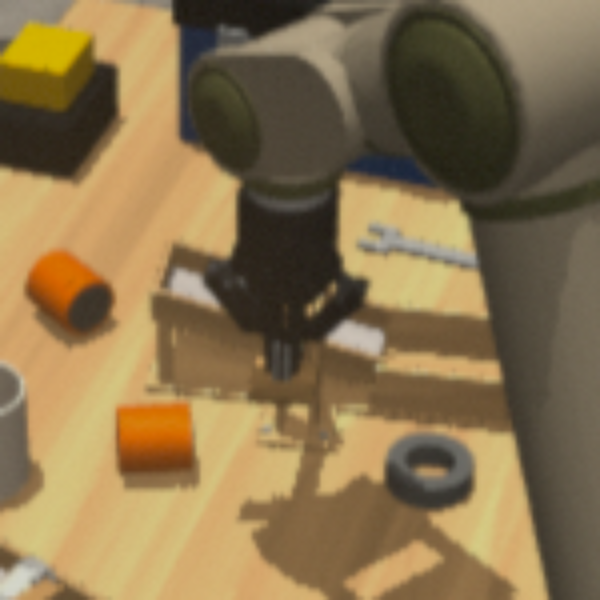

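View pics/top3.png

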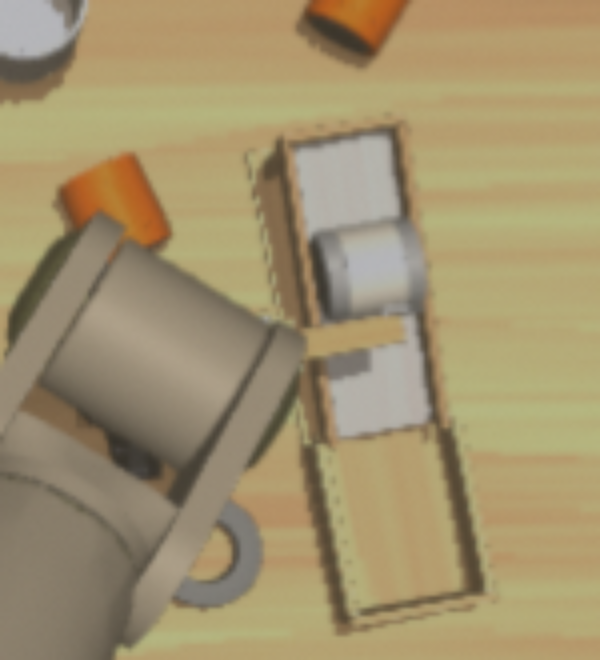

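The tin is still behind the gate at (375,270) in the crop, and the force is only about 4 N, so the lever is not yet at its stop. Pressing deeper and holding.

```bash
python3 -m pendant '[[[1,0,0,-0.003,0],[1,0,0,-0.006,0],[1,0,0,-0.006,0],[1,0,0,-0.006,0],[1,0,0,-0.006,0]]]'; python3 - <<'E'
from rig import monitor, vision
import cv2,numpy as np
p,d=vision.capture("top");cv2.imwrite("pics/top4.png",cv2.resize(p[180:345,340:490],None,fx=4,fy=4)[:,:,::-1])
E
```

```text
time_s: 4.65
eef_pos: [487.8, -173.5, 101.0]
ee_rot: [0.0, 0.998, 0.063, 0.0]
force: [0.6, 2.7, 3.6]
grip_width: -0.002
```

View pics/top4.png

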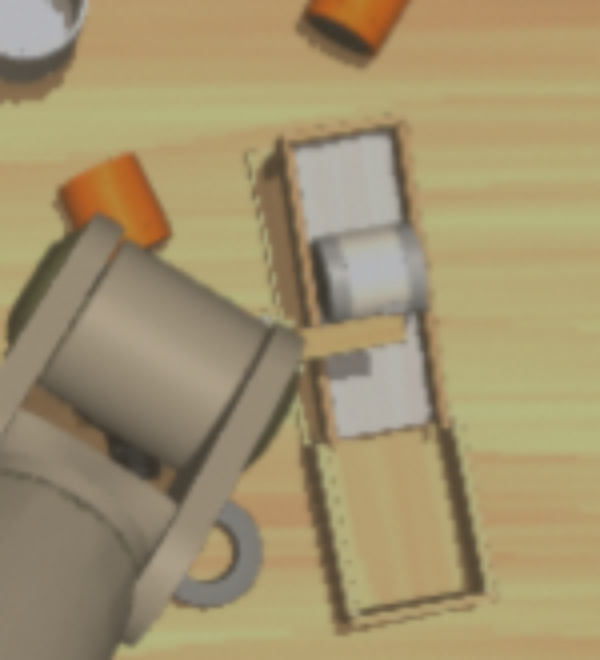

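The tin has started to shift, but the force shows the stop isn't reached. Going deeper.

```bash
python3 -m pendant '[[[1,0,0,-0.003,0],[1,0,0,-0.006,0],[1,0,0,-0.006,0],[1,0,0,-0.006,0],[1,0,0,-0.006,0]]]'; python3 - <<'E'
from rig import monitor, vision
import cv2,numpy as np
p,d=vision.capture("top");cv2.imwrite("pics/top5.png",cv2.resize(p[180:345,340:490],None,fx=4,fy=4)[:,:,::-1])
p,d=vision.capture("wrist");cv2.imwrite("pics/wrist5.png",p[:,:,::-1])
E
```

```text
time_s: 5.2
eef_pos: [487.8, -173.6, 95.0]
ee_rot: [0.0, 0.998, 0.063, 0.0]
force: [0.2, 2.8, 3.5]
grip_width: 0.001
```

View pics/top5.png

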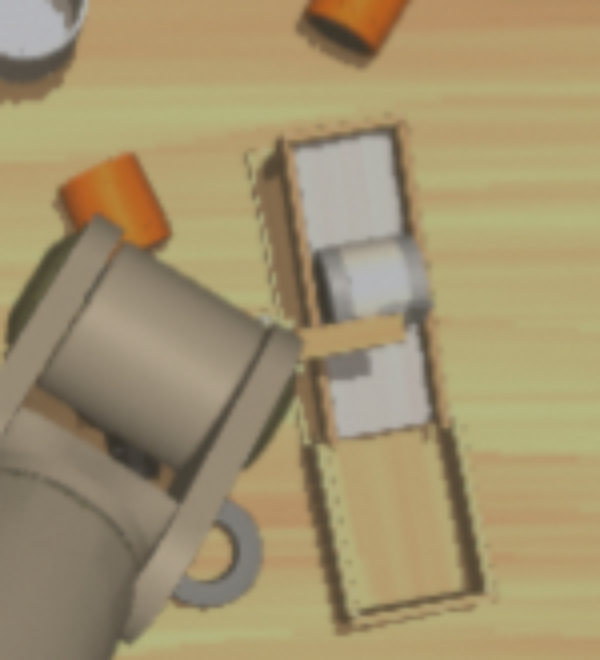

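View pics/wrist5.png

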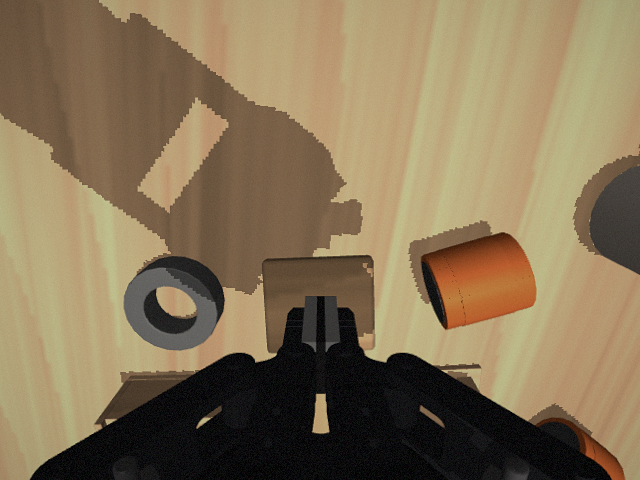

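The gate is rising and the tin is creeping under it. The fingers are still on the pad at (320,300) and the stop is still not felt. A bit deeper.

```bash
python3 -m pendant '[[[1,0,0,-0.003,0],[1,0,0,-0.006,0],[1,0,0,-0.006,0],[1,0,0,-0.006,0],[1,0,0,-0.006,0]]]'; python3 - <<'E'
from rig import monitor, vision
import cv2,numpy as np
p,d=vision.capture("top");cv2.imwrite("pics/top6.png",cv2.resize(p[180:345,340:490],None,fx=4,fy=4)[:,:,::-1])
E
```

```text
time_s: 5.8
eef_pos: [488.0, -174.0, 89.3]
ee_rot: [0.001, 0.998, 0.063, 0.0]
force: [-1.0, 1.1, 4.6]
grip_width: -0.002
```

View pics/top6.png

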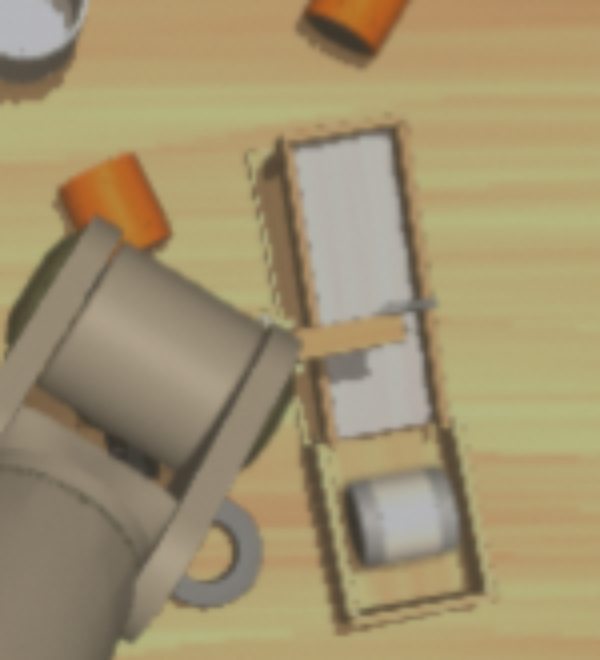

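The tin has rolled into the tray, at (405,515) in the crop. I'll hold briefly, then let the lever up slowly.

```bash
python3 -m pendant '[[[1,0,0,0,0],[1,0,0,0,0],[1,0,0,0,0],[1,0,0,0,0],[1,0,0,0,0],[1,0,0,0.015,0],[1,0,0,0.03,0],[1,0,0,0.045,0],[1,0,0,0.06,0],[1,0,0,0.075,0],[1,0,0,0.09,0],[1,0,0,0.11,0],[1,0,0,0.14,0],[1,0,0,0.17,0],[1,0,0,0.17,0]]]'
python3 -m pendant '[[[1,-0.04,0.04,0,0],[1,-0.07,0.08,0,0],[1,-0.10,0.12,0,0],[1,-0.12,0.16,0,0],[1,-0.14,0.20,0,0],[1,-0.15,0.24,0,0],[1,-0.15,0.24,0,0],[1,-0.15,0.24,0,0],[1,-0.15,0.24,0,0]]]'
python3 - <<'E'
from rig import monitor, vision
import cv2,numpy as np
from h import *
p,d=vision.capture("top");np.savez('top7.npz',p=p,d=d);cv2.imwrite("pics/top7.png",p[:,:,::-1])
p,_=vision.capture("side");cv2.imwrite("pics/side7.png",p[:,:,::-1])
for uv in [(373,273),(368,265),(378,281),(192,226)]:
    print(uv,dep('top',uv,d[uv[1],uv[0]]).round(1))
E
```

```text
time_s: 7.35
eef_pos: [488.8, -174.4, 262.3]
ee_rot: [0.002, 0.998, 0.062, 0.003]
force: [0.1, 0.2, -0.1]
grip_width: -0.005
time_s: 8.25
eef_pos: [338.0, 65.7, 258.4]
ee_rot: [0.0, 0.998, 0.062, -0.0]
force: [0.0, 0.1, -0.1]
grip_width: 0.005
(373, 273) [ 488.1 -183.1  173.1]
(368, 265) [ 506.5 -171.6  177.8]
(378, 281) [ 469.7 -195.   165.5]
(192, 226) [603.6 237.8 174.9]
```

View pics/top7.png

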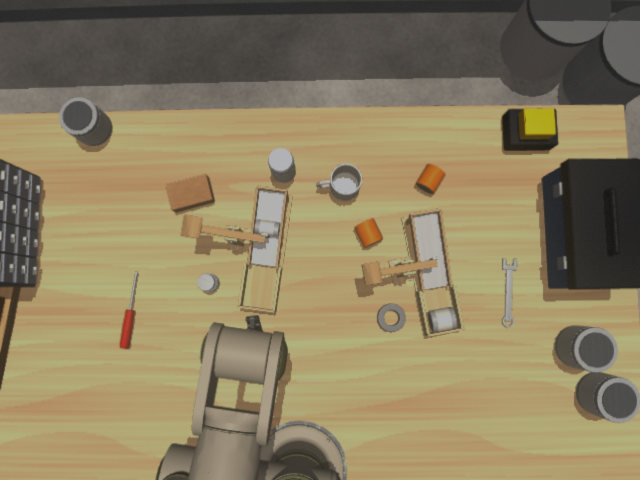

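View pics/side7.png

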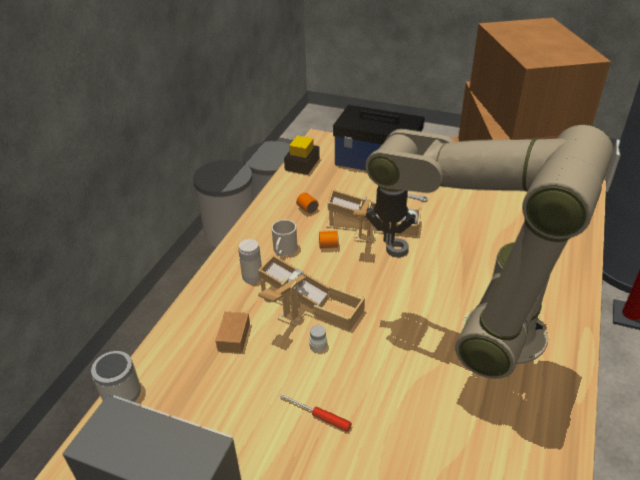

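The wide tin lies in its tray at (442,320). The pad is back up at (373,273), z 173 as at the start, and everything else is unchanged. One check that the tin is still, then I'll hand in.

```bash
python3 -m pendant '[[[1,0,0,0,0],[1,0,0,0,0],[1,0,0,0,0],[1,0,0,0,0],[1,0,0,0,0],[1,0,0,0,0],[1,0,0,0,0],[1,0,0,0,0]]]'
python3 - <<'E'
from rig import vision,order
import numpy as np,cv2
from h import *
p,d=vision.capture("top");a=np.load('top7.npz')['p'].astype(int)
print('tray diff',np.abs(p.astype(int)-a)[280:340,415:465].mean(), 'empty ref',np.abs(p.astype(int)-a)[150:170,200:250].mean())
t=np.load('top0.npz')['p'].astype(int);D=np.abs(p.astype(int)-t).sum(2)>90
D=cv2.morphologyEx(D.astype('uint8'),cv2.MORPH_OPEN,np.ones((3,3)))
n,_,st,_=cv2.connectedComponentsWithStats(D);print(st[1:])
print('tin top',dep('top',(442,320),d[320,442]).round(1))
E
```

```text
time_s: 9.15
eef_pos: [337.7, 66.6, 258.9]
ee_rot: [0.0, 0.998, 0.063, -0.0]
force: [-1.1, -0.0, 0.4]
grip_width: 0.001
tray diff 0.713 empty ref 0.6806666666666666
[[ 417  237   14   24  185]
 [ 441  239    4   12   36]
 [ 435  254    7    5   27]
 [ 449  307    3    3    9]
 [ 426  310    9   22  117]
 [ 177  315  115  165 4352]
 [ 440  315   11   10   84]
 [ 200  337    7   20   70]
 [ 205  358   60   58 1215]
 [   0  373  175  107 8340]
 [   0  415   45   65 1321]
 [ 287  456   35   24  370]
 [ 326  456    5    6   26]
 [  47  459    3    3    9]
 [ 159  462   30   18  265]
 [ 329  463    5    6   22]
 [ 198  468   35   12  192]
 [ 267  469   12   11   82]
 [ 177  472   11    5   38]
 [ 333  476    3    4   12]
 [ 170  478    4    2    8]]
tin top [ 374.1 -361.9   63.9]
```

```bash
python3 -c "
from rig import order
print(order.finish_job())"
```

```text
the job is handed in; nothing more can be done
None
```

I pressed the pad of the right-hand rack, the one with the wide tin, until its gate lifted and the tin rolled into the tray. I then let the lever come back up, moved the arm clear and handed the job in, with the clock at about 9 s.

**Last checks:**
- **Tin:** its top is 64 mm above the bench, and it lies at about x -137 mm in the rack's frame. It was at rest: the tray did not change between two pictures about 1 s apart.
- **Levers:** both pads are back at their starting height of about 173–175 mm.
- **Everything else:** comparing the top view with the first picture, only the tin's old and new places and the arm differ.

**Two readings disagreed with what I expected:**
- **Press depth:** I had to press to a fingertip height of 89 mm, about 18 mm lower than I had worked out.
- **Force at first contact:** it read about -0.8 N when I expected about +3 N, though it rose to about 3–5 N further down.

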